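# Seat the movement carrier on its locating pins

### The arm

A 7-joint arm with a two-finger parallel gripper is mounted at the origin on the work surface. World frame = base frame: x ahead of the robot, y to its left, z up, the work surface at z = 0. Lengths are in m, angles in rad, forces in N, time in s.
With the tool pointing down it reaches from about 0.4 to 0.85 m from the base axis. Payload 10.4 kg.
Tool frame: the origin (TCP) lies at the very end of the fingers, on their centre line; the grasp point (between the pads) lies 19 mm behind it (r.pinch_z is the distance from the TCP to the grasp point, in m); z points along the fingers, y is the line along which they close (so a half turn about z gives the same grasp; the last joint's range is limited). The gripper opens to 87 mm and grips with 3 to 60 N. Pads are 19 mm wide; open, the fingers measure 117 mm over their backs; the gripper's body (75 mm by 190 mm) begins 51 mm behind the grasp point.
Start: joints at [1.167, 0.332, -0.065, 1.46, 0.022, 1.35, -0.088], TCP at [0.232, -0.58, 0.223] pointing down, gripper open.
Joint ranges: [-2.6, 2.6], [-0.5, 2.12], [-1.47, 1.34], [0.16, 2.42], [-1.27, 4.41], [0.06, 2.06], [-2.6, 2.6]. Speed limits (rad/s): [2.22, 2.22, 2.79, 2.79, 3.14, 3.14, 3.14].

### API

Orientations are given as a unit quaternion [x, y, z, w].
In Python, from bench import sensors, vision, r gives the robot as it stands.
- The arm moves only by the shell command python3 -m crank 'ROWS' [OPENING] [FORCE]. ROWS is JSON, a list of rows, each a list of 2 entries, a list of its own where there are three numbers: the shift along the tool's x, y, z normalised to -1 to 1, where 1 is 3 cm, then the turn about the tool's z normalised to -1 to 1, where 1 is 8 degrees. A call has 1 to 12 rows; each row shifts and turns the commanded pose from where the row before left it, along the tool's axes as they then stand; what a row does not reach is not made up. A row lasts 1/8 s, in which the tool goes at most 62.5 mm and 10.7 degrees, less where a joint would pass 70% of its speed; a pose out of reach is approached as far as the arm can. A call with a number of a shift or a turn outside -1 to 1 is refused whole. A call with a gripper value outside its range is refused whole. OPENING is the opening, from 0 (shut) to 1 (fully open), set as the call begins (- or left out, the last holds). The fingers move at their own pace and stop on an object; FORCE is the grip in N (left out, the last holds). Time passes only in rows, so rows that do not move let the fingers close. It gives the time, the measured TCP pose, the force, the opening and the grip force at its end, in the units of the state.
- sensors.read_state(): the state, without advancing time (a new reading comes with each control period).
- vision.camera(name): name is "scene" or "top"; returns the picture (420x560x3 uint8, red, green, blue); there is no depth.
- vision.camera_model(name): a dict with "vertical_fov" (degrees; the focal length in pixels is half the picture's height over the tangent of half this angle, whatever the lens; pixels are square), "cx", "cy" (the principal point, pixels), "dist" ([k1, k2, p1, p2, k3] as OpenCV has them; the pictures are not rectified), "camera_from_world" (4x4, takes a point from world to camera coordinates). Camera axes: x right, y down, z forward; pixel columns grow to the right and rows downward; lengths in m; the calibration is good to about 2 mm. A picture is of the moment at which its call begins. camera_model takes no time and is no camera call.
- r.close_job(): hands the job in; it is judged then, once.
The state is a dict: "time": time; "joint_positions": joint angles; "joint_vel": joint speeds; "joint_torque": joint torques, N m; "ee_pos": TCP position; "eef_rot": TCP orientation; "ft_force": force on the tool from outside, world axes, zero at the start; "torque": the same for the moment, N m; "width": finger opening in m; "grip_force": force on a finger pad.
Only numpy, scipy, OpenCV 4.12 (cv2) and the standard library are available. Lean on these libraries where they do the work, as an engineer would, in place of code of your own. Each camera call takes 0.05 s, during which the arm holds its last target. There are 200 camera calls.

### The job

The aluminium carrier plate with the watch movement on it was set down askew and is riding on the two locating pins of the grey fixture block. With the fingertips against its edges, nudge the plate sideways until its round hole and its slot drop over the pins and it lies flat on the block, then take the hand away. Do not grip, lift or tip the plate, keep your fingers off the movement, and leave the loupe, dust cover, tweezers and parts tray alone.

Things in the scene. Friction and masses are not known exactly. Their poses are not given: they have to be found in the camera images.
- block_top (a point): Centre of the top face of the fixture block: grey box 130 (x) by 140 (y) mm, top 40 mm above the bench, on a flat dark flange 200 by 200 by 10 mm screwed to the bench. x points away from the robot, y left, z up. Block and plate share one outline: seated, their sides are flush, and a finger reaching below the plate's underside then stops against the block's bare side.
- plate: Loose aluminium carrier plate 130 (x) by 140 (y) by 10 mm, 0.45 to 0.7 kg in all; origin: centre of its underside; axes as the block's. Seated, its pose is that of block_top. At the start it is 11 to 24 mm off towards the robot (-x), 10 to 28 mm off to the left or right (y) and up to 0.12 rad askew, its far part up on the pins, tilted about 0.08 rad. 1 to 5 N at an edge move it.
- pin_left (a point): Foot of the left locating pin, on the block's top face 25 mm beyond its centre (x) and 30 mm left of it (y). Steel pin 8 mm in diameter and 7 mm tall; its upper half tapers to 3.6 mm across, so it catches a hole up to about 2 mm off. The round hole goes over this one.
- pin_right (a point): Foot of the right locating pin, like the left one, 25 mm beyond the block's centre (x) and 30 mm right of it (-y). The slot goes over this one.
- round_hole (a point): Lower mouth of the plate's round through hole, 9.5 mm in diameter, at x = +25, y = +30 mm on the plate; the left one of the two openings as the robot sees them.
- slot (a point): Lower mouth of the plate's through slot, 9.5 mm (x) by 12.5 mm (y), at x = +25, y = -30 mm on the plate.
- movement: Watch movement in its holder ring, fixed on top of the plate: 54 mm across and 13 mm high, origin at the middle of its foot on the plate's top face, 22 mm nearer to the robot than the plate's centre. Delicate: not to be touched.
- loupe: Bystander: black eye loupe 36 mm across and 34 mm high, standing left of the fixture; origin at the centre of its foot.
- dust_cover: Bystander: pale translucent dome (dust cover) 72 mm across with a small black knob, 46 mm high, left of and beyond the fixture; origin at the centre of its foot.
- tweezers: Bystander: steel tweezers 125 mm long, 8 mm high, lying right of the fixture; origin near their middle, underside.
- parts_tray: Bystander: small wooden tray 90 by 70 by 22 mm with four compartments, right of and beyond the fixture; origin at the centre of its underside.
Not all that is in view belongs to the job. There is more than one size of the plate; the job needs the middle-sized.

How it is judged:
By the outcome, as a careful person would: the job done as asked, in the order asked, and still so for the second after the job is handed in, with the robot touching nothing.
It also fails if it takes over 56 s, if anything falls off the work surface, if the arm or the gripper's body presses on something with over 40 N, if the wrist force passes 120 N, or if a joint passes its speed limit or range.

## Working session

There is one attempt and no reset: what is moved stays moved. The work goes in short steps, Python scripts to look and compute and a shell command to move; the robot and the scene stay as the last step left them, time stands still between calls to the robot, and variables do not carry over. Pictures are saved under pics/ and viewed, at most 10 in all, crops included, and the job is handed in when it is done.

```bash
ls; mkdir -p pics; python3 - <<'E'
from bench import sensors, vision, r
import cv2
for n in("scene","top"):
    im=vision.camera(n); cv2.imwrite(f"pics/{n}0.png",im[:,:,::-1])
    m=vision.camera_model(n); print(n,m)
s=sensors.read_state();print(s)
E
```

```text
pics
scene {'vertical_fov': 52.84041587579655, 'cx': 281.4671345861916, 'cy': 209.65116857057208, 'dist': array([-0.07312668,  0.        ,  0.        ,  0.        ,  0.        ]), 'camera_from_world': array([[-0.38057437,  0.92473243, -0.00575187,  0.14293525],
       [ 0.74894676,  0.30456922, -0.58848649, -0.36218547],
       [-0.5424407 , -0.22827072, -0.80848659,  1.23784321],
       [ 0.        ,  0.        ,  0.        ,  1.        ]])}
top {'vertical_fov': 54.2755480954115, 'cx': 274.28211424014216, 'cy': 214.37480419081325, 'dist': array([0.00435099, 0.        , 0.        , 0.        , 0.        ]), 'camera_from_world': array([[ 0.01681424, -0.999036  , -0.04055058,  0.05935313],
       [-0.99327627, -0.0120438 , -0.11513989,  0.51923886],
       [ 0.11454051,  0.04221392, -0.99252126,  0.87124085],
       [ 0.        ,  0.        ,  0.        ,  1.        ]])}
{'time': 0.1, 'joint_positions': array([ 1.16735088,  0.33279439, -0.06470104,  1.46082002,  0.02161041,
        1.34992644, -0.08847895]), 'joint_vel': array([ 5.67540827e-04, -1.12069461e-03,  4.68001273e-05, -2.50480826e-03,
       -3.58800673e-04,  2.38588944e-04, -1.17577573e-03]), 'joint_torque': array([ 2.38206878e-03, -6.24546075e+01,  2.53045763e-02, -3.90722001e+01,
       -6.13576197e-02,  3.66049481e-02,  1.74886077e-05]), 'ee_pos': array([ 0.23218407, -0.5799069 ,  0.22186025]), 'eef_rot': array([ 9.81920075e-01,  1.89294940e-01, -1.51003273e-04, -6.07717461e-04]), 'ft_force': array([ 0.45595536, -0.81358648, -1.19034739]), 'torque': array([ 0.01492584,  0.00533681, -0.0228572 ]), 'grip_force': 0.0, 'width': 0.08687295785560276}
```

View pics/scene0.png

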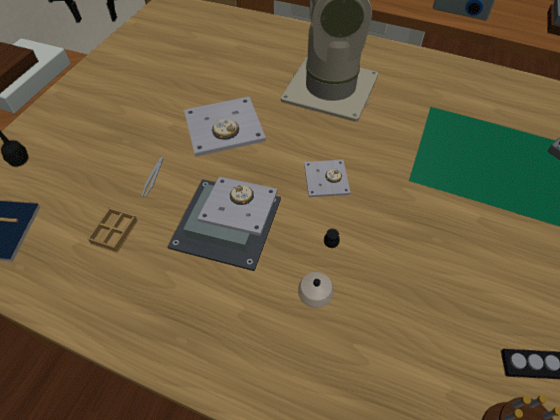

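View pics/top0.png

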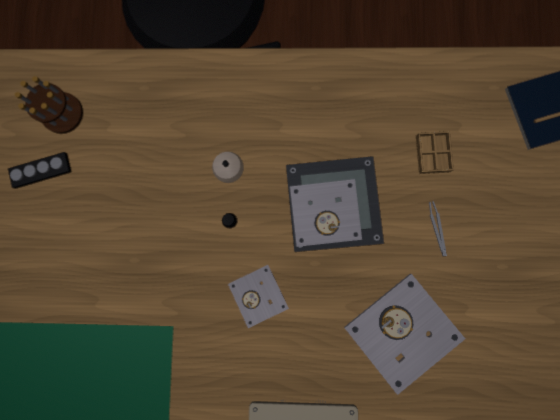

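The scene picture shows three plates with a movement: small at (327,177), large at (225,125), and middle on the fixture at (238,205). In the top view they are at (258,297), (404,333) and (326,213). The middle-sized one riding on the grey block and flange fits the description. I'll confirm it in one enlarged crop.

```bash
python3 - <<'E'
import cv2,numpy as np
a=cv2.imread("pics/top0.png")[150:256,280:390]; b=cv2.imread("pics/scene0.png")[170:270,163:290]
def up(i,w,h):return cv2.convertScaleAbs(cv2.resize(i,(w,h),interpolation=cv2.INTER_CUBIC),alpha=1.4)
A=up(a,550,530)
cv2.imwrite("pics/crop_top.png",A)
cv2.imwrite("pics/crop_scene.png",up(b,762,600))
E
```

```text
(no output)
```

View pics/crop_top.png

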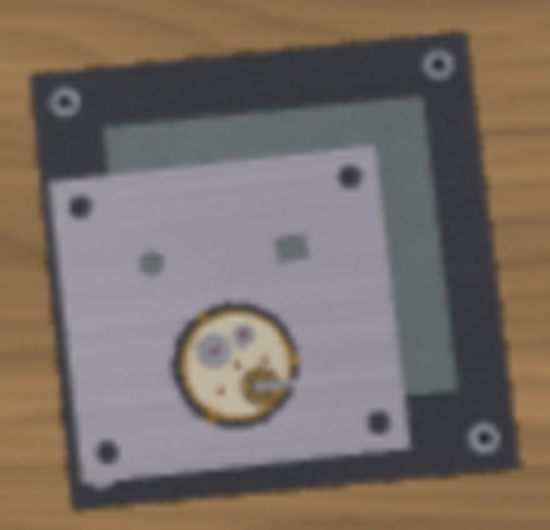

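View pics/crop_scene.png

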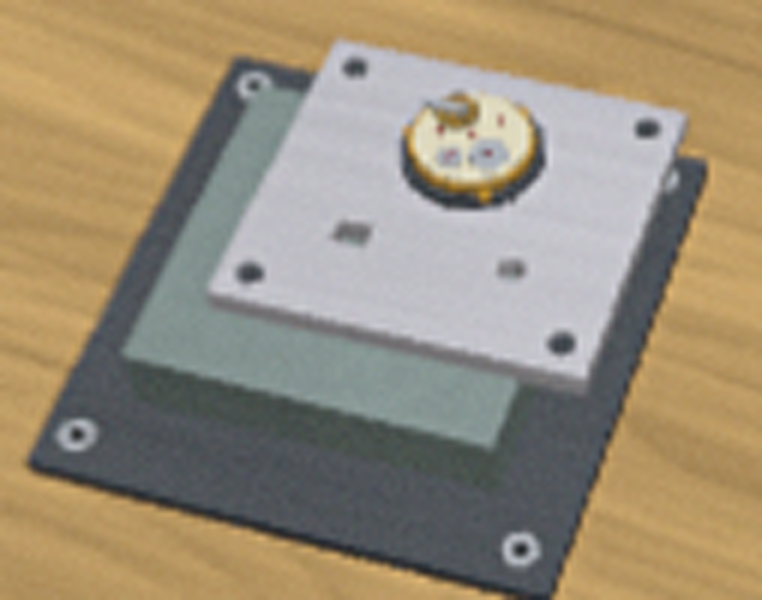

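The crops confirm it: the plate has a round hole at top crop (150,263) and a slot at (292,248), sits on the grey block, and is shifted left and towards the robot. Next I fit the block and plate poses to the corners I read off.

```bash
cat > h.py <<'E'
import numpy as np,cv2
from scipy.optimize import least_squares
from scipy.spatial.transform import Rotation as R
from bench import vision
def proj(n,P):
    m=vision.camera_model(n);T=m["camera_from_world"];f=210/np.tan(np.radians(m["vertical_fov"]/2))
    K=np.array([[f,0,m["cx"]],[0,f,m["cy"]],[0,0,1]])
    return cv2.projectPoints(np.asarray(P,float),cv2.Rodrigues(T[:3,:3])[0],T[:3,3],K,m["dist"])[0][:,0]
# corner local coords by label (F far,N near,L left,R right)
def cor(l,hx,hy,z): return [hx*(1 if l[0]=='F' else -1),hy*(1 if l[1]=='L' else -1),z]
def pts(b,pl):
    """b: x,y,yaw ; pl: x,y,z,yaw,pitch,roll of underside"""
    B=lambda p:R.from_euler('z',b[2]).apply(p)+[b[0],b[1],0]
    P=lambda p:R.from_euler('ZYX',pl[3:]).apply(p)+pl[:3]
    d={}
    for l in('FL','FR','NL','NR'):
        d['f'+l]=B(cor(l,.1,.1,.01));d['b'+l]=B(cor(l,.065,.07,.04));d['p'+l]=P(cor(l,.065,.07,.01))
    d['h']=P([.025,.03,.01]);d['s']=P([.025,-.03,.01])
    return d
def fit(obs,cams,seated=False):
    def res(v):
        d=pts(v[:3],v[3:9]);out=[]
        for n in cams:
            q=proj(n,[d[k] for k in obs[n]]);out.append((q-np.array(list(obs[n].values()))).ravel())
        out.append([(v[7]-(0 if seated else .08))/.01,v[8]/.01,(v[5]-(.04 if seated else .0435))/.002])
        return np.concatenate(out)
    v0=[.52,-.04,0,.5,-.03,.04,0,0 if seated else -.08,0]
    v0[7]=abs(v0[7])*-1
    f=lambda v:res(np.r_[v[:7],-v[7],v[8]])
    s=least_squares(f,v0,loss='soft_l1');return s
def rel(v):
    b,p=v[:3],v[3:9]
    c,s_=np.cos(b[2]),np.sin(b[2]);d=p[:2]-b[:2]
    return np.array([c*d[0]+s_*d[1],-s_*d[0]+c*d[1]])*1e3,p[3]-b[2]
E
cat > f0.py <<'E'
from h import *
T=dict(fFL=(32,75),fFR=(467,33),fNR=(519,467),fNL=(74,508),bFL=(104,126),bFR=(424,96),bNR=(458,389),pFL=(50,182),pFR=(376,145),pNR=(411,448),pNL=(83,487),h=(150,263),s=(292,248))
S=dict(fNR=(236,58),fFR=(30,466),fNL=(707,160),bFR=(122,356),bFL=(493,447),pNR=(338,40),pNL=(687,112),pFR=(208,296),pFL=(588,382),h=(511,269),s=(351,234))
o={'top':{k:(280+(u+.5)/5-.5,150+(v+.5)/5-.5) for k,(u,v) in T.items()},'scene':{k:(163+(u+.5)/6-.5,170+(v+.5)/6-.5) for k,(u,v) in S.items()}}
for c in(['top'],['scene'],['top','scene']):
    s=fit(o,c);print(c,s.x.round(4),rel(s.x),'cost',round(s.cost,2))
d=pts(s.x[:3],s.x[3:9])
print({k:d[k].round(3) for k in d if k[0]!='f'})
for n in o:
    q=proj(n,[d[k] for k in o[n]]);print({k:(q[i]-o[n][k]).round(1).tolist() for i,k in enumerate(o[n])})
E
python3 f0.py
```

```text
['top'] [ 0.5481 -0.0662  0.1068  0.5211 -0.0434  0.0438  0.1163 -0.0782 -0.0006] (array([-24.45159354,  25.5791463 ]), np.float64(0.009462378819894188)) cost 2.79
['scene'] [ 5.494e-01 -6.300e-02  1.150e-01  5.199e-01 -4.210e-02  4.310e-02
  1.122e-01 -7.290e-02  3.000e-04] (array([-26.92196089,  24.15066922]), np.float64(-0.002844976970593549)) cost 8.07
['top', 'scene'] [ 5.484e-01 -6.510e-02  1.093e-01  5.207e-01 -4.260e-02  4.370e-02
  1.157e-01 -6.880e-02 -4.000e-04] (array([-25.09517562,  25.38352823]), np.float64(0.006483037929033653)) cost 14.15
{'bFL': array([0.605, 0.012, 0.04 ]), 'pFL': array([0.576, 0.034, 0.058]), 'bFR': array([ 0.621, -0.128,  0.04 ]), 'pFR': array([ 0.592, -0.105,  0.058]), 'bNL': array([ 0.476, -0.003,  0.04 ]), 'pNL': array([0.447, 0.019, 0.049]), 'bNR': array([ 0.491, -0.142,  0.04 ]), 'pNR': array([ 0.464, -0.12 ,  0.049]), 'h': array([ 0.541, -0.01 ,  0.055]), 's': array([ 0.548, -0.07 ,  0.055])}
{'fFL': [-1.0, -0.6], 'fFR': [-0.3, -1.0], 'fNR': [0.3, 0.0], 'fNL': [-0.8, 0.3], 'bFL': [-0.5, 0.1], 'bFR': [-0.8, -0.2], 'bNR': [-0.4, 0.1], 'pFL': [-0.3, 0.3], 'pFR': [-0.3, 0.9], 'pNR': [-0.5, 0.8], 'pNL': [-0.6, -0.4], 'h': [0.3, 0.7], 's': [-0.2, 0.8]}
{'fNR': [-0.7, -1.4], 'fFR': [-1.8, -1.3], 'fNL': [0.1, -0.7], 'bFR': [-0.6, -0.4], 'bFL': [-0.5, -0.1], 'pNR': [-0.0, -1.4], 'pNL': [0.0, -0.8], 'pFR': [-0.6, -2.0], 'pFL': [-1.0, -1.4], 'h': [-0.3, -1.2], 's': [0.0, -1.4]}
```

Both cameras put the plate about 25 mm towards the robot and 25 mm left of the block, with yaw almost matched; that is within a millimetre or two of the stated ranges. The block centre is about (0.548, -0.065), yaw 0.109.

The plan is to push in -y from the left with the fingertips below the underside until they meet the block side, then in +x from the near side. I start with the turn and the transit.

```bash
python3 -m crank '[[[0,0,0],-0.93],[[0,0,0],-0.93],[[0,0,0],-0.93],[[0,0,0],-0.93],[[0,0,0],-0.93],[[0,0,0],-0.93],[[0,0,0],-0.93],[[0,0,0],-0.93],[[0,0,0],-0.93],[[0,0,0],-0.93]]' 0.6
python3 -m crank '[[[0.9,0.54,0],0],[[0.9,0.54,0],0],[[0.9,0.54,0],0],[[0.9,0.54,0],0],[[0.9,0.54,0],0],[[0.9,0.54,0],0],[[0.9,0.54,0],0],[[0.9,0.54,0],0],[[0.9,0.54,0],0],[[0.9,0.54,0],0]]'
cat > st.py <<'E'
from h import *
from bench import sensors
import sys
s=sensors.read_state();b=np.array([.5484,-.0651]);yw=.1085
q=R.from_quat(s['eef_rot']).as_matrix();tx=q[:,0];p=s['ee_pos'];c,n=np.cos(yw),np.sin(yw);d=p[:2]-b
print('t',round(s['time'],2),'tcp',p.round(4),'block-frame mm',(np.array([c*d[0]+n*d[1],-n*d[0]+c*d[1]])*1e3).round(1),'toolyaw-blockyaw deg',round(np.degrees(np.arctan2(tx[1],tx[0])-yw),2),'down',q[:,2].round(3),'F',s['ft_force'].round(1),'w',round(s['width'],3),'j7',s['joint_positions'][6].round(2))
if len(sys.argv)>2:
    t=np.array([float(sys.argv[1]),float(sys.argv[2]),0])/1e3;t=R.from_euler('z',yw).apply(t)+[*b,float(sys.argv[3])/1e3]
    print('shift units',(q.T@(t-p)/.03).round(2))
E
python3 st.py -15 130 222
```

```text
time: 1.35
ee_pos: [0.2322, -0.58, 0.222]
eef_rot: [0.666, 0.746, 0.0, -0.0]
ft_force: [-0.8, -0.4, -0.5]
width: 0.0521
grip_force: 0.0
time: 2.6
ee_pos: [0.3643, -0.2932, 0.2224]
eef_rot: [0.668, 0.744, -0.0, -0.0]
ft_force: [0.1, -0.2, -0.4]
width: 0.052
grip_force: 0.0
t 2.6 tcp [ 0.3643 -0.2932  0.2224] block-frame mm [-207.7 -206.9] toolyaw-blockyaw deg 90.0 down [-0.  0. -1.] F [ 0.1 -0.2 -0.4] w 0.052 j7 0.69
shift units [1.123e+01 6.420e+00 1.000e-02]
```

```bash
python3 -m crank '[[[0.93,0.53,0],0],[[0.93,0.53,0],0],[[0.93,0.53,0],0],[[0.93,0.53,0],0],[[0.93,0.53,0],0],[[0.93,0.53,0],0],[[0.93,0.53,0],0],[[0.93,0.53,0],0],[[0.93,0.53,0],0],[[0.93,0.53,0],0],[[0.93,0.53,0],0],[[0.93,0.53,0],0]]' >/dev/null; python3 st.py -15 130 25
```

```text
t 4.1 tcp [0.5177 0.06   0.2223] block-frame mm [-17.  127.7] toolyaw-blockyaw deg 89.99 down [-0. -0. -1.] F [-0.2 -1.1  0.2] w 0.052 j7 -0.21
shift units [0.08 0.07 6.58]
```

```bash
python3 -m crank '[[[0,0.07,0.8],0],[[0,0,0.8],0],[[0,0,0.8],0],[[0,0,0.8],0],[[0,0,0.8],0],[[0,0,0.8],0],[[0,0,0.8],0],[[0,0,0.6],0],[[0,0,0.4],0],[[0,0,0],0]]' >/dev/null; python3 st.py -15 106 25
python3 -m crank '[[[-0.2,0,0],0],[[-0.2,0,0],0],[[-0.2,0,0],0],[[-0.1,0,0],0],[[0,0,0],0]]'; python3 st.py -15 79.5 25
```

```text
t 5.35 tcp [0.5192 0.0595 0.024 ] block-frame mm [-15.5 127. ] toolyaw-blockyaw deg 90.01 down [-0.001  0.    -1.   ] F [ 0.1 -0.3 -0.9] w 0.052 j7 -0.37
shift units [-0.7   0.02 -0.03]
time: 5.98
ee_pos: [0.522, 0.0383, 0.0246]
eef_rot: [0.668, 0.744, 0.0, 0.0]
ft_force: [-0.5, 0.1, -1.0]
width: 0.0521
grip_force: 0.0
t 5.97 tcp [0.522  0.0383 0.0246] block-frame mm [-15.1 105.6] toolyaw-blockyaw deg 89.98 down [ 0. -0. -1.] F [-0.5  0.1 -1. ] w 0.052 j7 -0.33
shift units [-0.87  0.   -0.01]
```

```bash
python3 -m crank '[[[-0.05,0,0],0],[[-0.05,0,0],0],[[-0.05,0,0],0],[[-0.05,0,0],0],[[-0.05,0,0],0],[[-0.05,0,0],0],[[-0.05,0,0],0],[[-0.05,0,0],0],[[-0.05,0,0],0],[[-0.05,0,0],0],[[-0.05,0,0],0],[[0,0,0],0]]'; python3 st.py -15 79.5 25
python3 - <<'E'
from bench import vision
import cv2,numpy as np
a=vision.camera("top")[:,:,::-1];b=vision.camera("scene")[:,:,::-1]
up=lambda i,w,h:cv2.convertScaleAbs(cv2.resize(i,(w,h),interpolation=cv2.INTER_CUBIC),alpha=1.4)
cv2.imwrite("pics/m1.png",np.hstack([up(a[150:256,270:390],360,318),up(b[160:270,163:300],411,330)[:318]]))
E
```

```text
time: 7.48
ee_pos: [0.5237, 0.0219, 0.0246]
eef_rot: [0.668, 0.744, -0.0, 0.0]
ft_force: [0.1, 2.1, 0.6]
width: 0.0524
grip_force: 1.0
t 7.47 tcp [0.5237 0.0219 0.0246] block-frame mm [-15.1  89.1] toolyaw-blockyaw deg 89.99 down [ 0. -0. -1.] F [0.1 2.1 0.6] w 0.052 j7 -0.3
shift units [-0.32  0.   -0.01]
```

View pics/m1.png

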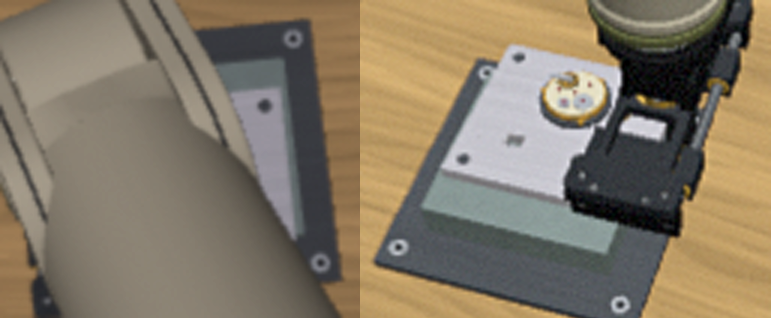

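The plate is following the fingers at about 2 N: its right edge (top half of the picture, around (285,150)) has closed on the block's right edge. I keep going until the fingertips meet the block's side.

```bash
python3 -m crank '[[[-0.05,0,0],0],[[-0.05,0,0],0],[[-0.05,0,0],0],[[-0.05,0,0],0],[[-0.03,0,0],0],[[0,0,0],0]]'; python3 st.py -15 79.5 25
python3 -m crank '[[[-0.03,0,0],0],[[0,0,0],0]]' | grep -E 'ft_|pos';python3 st.py -15 79.5 25
```

```text
time: 8.32
ee_pos: [0.5245, 0.0151, 0.0245]
eef_rot: [0.668, 0.744, -0.0, 0.0]
ft_force: [1.0, 2.9, 0.9]
width: 0.0519
grip_force: 1.2
t 8.32 tcp [0.5245 0.0151 0.0245] block-frame mm [-15.1  82.3] toolyaw-blockyaw deg 89.99 down [ 0. -0. -1.] F [1.  2.9 0.9] w 0.052 j7 -0.28
shift units [-0.09  0.   -0.02]
ee_pos: [0.5245, 0.0143, 0.0245]
ft_force: [0.2, 2.0, 2.3]
t 8.57 tcp [0.5245 0.0143 0.0245] block-frame mm [-15.1  81.5] toolyaw-blockyaw deg 90.0 down [ 0. -0. -1.] F [0.2 2.  2.3] w 0.053 j7 -0.28
shift units [-0.07  0.   -0.02]
```

```bash
for i in 1; do python3 -m crank '[[[-0.03,0,0],0],[[0,0,0],0]]' | grep -E 'ft_|pos'; python3 -m crank '[[[-0.03,0,0],0],[[0,0,0],0]]' | grep -E 'ft_|pos'; python3 -m crank '[[[-0.03,0,0],0],[[0,0,0],0]]' | grep -E 'ft_|pos';done;python3 st.py -15 79.5 25
```

```text
ee_pos: [0.5247, 0.0134, 0.0246]
ft_force: [-1.5, 3.7, 1.9]
ee_pos: [0.5247, 0.0133, 0.0246]
ft_force: [-0.5, 4.8, 1.8]
ee_pos: [0.5246, 0.0132, 0.0246]
ft_force: [-1.8, 8.0, 2.0]
t 9.32 tcp [0.5246 0.0132 0.0246] block-frame mm [-15.1  80.5] toolyaw-blockyaw deg 90.05 down [-0.     0.002 -1.   ] F [-1.8  8.   2. ] w 0.052 j7 -0.28
shift units [-0.03  0.   -0.01]
```

The fingertips are on the block's left side at y = 80.5 mm, where 79.5 was expected. Next I retreat, rise, turn 90° and go round to the near side.

```bash
python3 -m crank '[[[0.3,0,0],0],[[0.7,0,0],0],[[0,0,-0.7],0],[[0,0,-0.9],0],[[0,0,-0.9],0],[[0,0,-0.9],0],[[0,0,-0.9],0]]' 1 >/dev/null
python3 -m crank '[[[0,0,0],-0.94],[[0,0,0],-0.94],[[0,0,0],-0.94],[[0,0,0],-0.94],[[0,0,0],-0.94],[[0,0,0],-0.94],[[0,0,0],-0.94],[[0,0,0],-0.94],[[0,0,0],-0.94],[[0,0,0],-0.94],[[0,0,0],-0.94],[[0,0,0],-0.92]]' >/dev/null;python3 st.py -118 0 153
```

```text
t 11.7 tcp [0.5218 0.0403 0.1547] block-frame mm [-15.  107.6] toolyaw-blockyaw deg -179.73 down [ 0.001 -0.002 -1.   ] F [-1.  -0.2 -1.2] w 0.087 j7 1.27
shift units [ 3.45 -3.57  0.06]
```

```bash
python3 -m crank '[[[0.86,-0.89,0],0.03],[[0.86,-0.89,0],0],[[0.86,-0.89,0],0],[[0.86,-0.89,0],0],[[0,0,0],0]]' >/dev/null;python3 st.py -118 0 25
python3 - <<'E'
from bench import vision
import cv2,numpy as np
a=vision.camera("top")[:,:,::-1];b=vision.camera("scene")[:,:,::-1]
up=lambda i,w,h:cv2.convertScaleAbs(cv2.resize(i,(w,h),interpolation=cv2.INTER_CUBIC),alpha=1.4)
cv2.imwrite("pics/m2.png",np.hstack([up(a[150:256,280:390],385,371),up(b[164:270,163:281],413,371)]))
E
```

```text
t 12.32 tcp [ 0.429  -0.0793  0.1543] block-frame mm [-120.2   -1.2] toolyaw-blockyaw deg -180.48 down [-0.    -0.004 -1.   ] F [-0.2 -0.2  1.6] w 0.087 j7 1.74
shift units [-0.08  0.06  4.31]
```

View pics/m2.png

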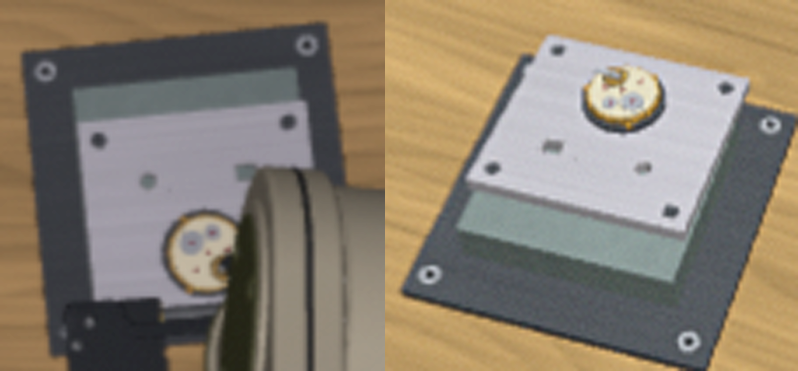

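The plate now lines up with the block in y: left edge at about (80,125) and right edge at about (310,105) in the left half. It is still about 25 mm short in x, so I descend and push +x.

```bash
python3 -m crank '[[[0,0.04,0.8],-0.06],[[0,0,0.8],0],[[0,0,0.8],0],[[0,0,0.8],0],[[0,0,0.7],0],[[0,0,0.4],0],[[0,0,0],0]]' |grep ft;python3 st.py -80 0 25
python3 -m crank '[[[-0.1,0,0],0],[[-0.1,0,0],0],[[-0.1,0,0],0],[[-0.1,0,0],0],[[0,0,0],0]]' |grep ft;python3 st.py -80 0 25
```

```text
ft_force: [1.0, 0.1, 0.8]
t 13.3 tcp [ 0.4303 -0.0736  0.0244] block-frame mm [-118.3    4.3] toolyaw-blockyaw deg -179.6 down [-0.001  0.001 -1.   ] F [1.  0.1 0.8] w 0.087 j7 1.47
shift units [-1.28 -0.15 -0.02]
ft_force: [0.5, 0.6, 0.2]
t 13.93 tcp [ 0.4424 -0.073   0.0246] block-frame mm [-106.3    3.6] toolyaw-blockyaw deg -179.68 down [ 0.  0. -1.] F [0.5 0.6 0.2] w 0.087 j7 1.45
shift units [-0.87 -0.13 -0.01]
```

```bash
python3 -m crank '[[[0,-0.12,0],0.04],[[-0.06,0,0],0],[[-0.06,0,0],0],[[-0.05,0,0],0],[[-0.05,0,0],0],[[-0.05,0,0],0],[[-0.05,0,0],0],[[-0.05,0,0],0],[[-0.05,0,0],0],[[-0.05,0,0],0],[[-0.05,0,0],0],[[0,0,0],0]]' |grep ft;python3 st.py -75 0 25
```

```text
ft_force: [-4.2, -0.7, 2.7]
t 15.43 tcp [ 0.4577 -0.075   0.0244] block-frame mm [-91.2  -0. ] toolyaw-blockyaw deg -179.99 down [-0.001 -0.    -1.   ] F [-4.2 -0.7  2.7] w 0.087 j7 1.42
shift units [-0.54  0.   -0.02]
```

```bash
python3 -m crank '[[[-0.05,0,0],0],[[-0.05,0,0],0],[[-0.05,0,0],0],[[-0.05,0,0],0],[[-0.05,0,0],0],[[-0.05,0,0],0],[[-0.05,0,0],0],[[-0.05,0,0],0],[[0,0,0],0]]' |grep ft;python3 st.py -75 0 25
python3 -m crank '[[[-0.03,0,0],0],[[-0.03,0,0],0],[[0,0,0],0]]' |grep ft;python3 st.py -75 0 25
```

```text
ft_force: [-0.0, 0.5, 0.3]
t 16.55 tcp [ 0.4709 -0.0735  0.0248] block-frame mm [-77.9   0.1] toolyaw-blockyaw deg -179.98 down [ 0.002  0.    -1.   ] F [-0.   0.5  0.3] w 0.087 j7 1.41
shift units [-0.1  -0.   -0.01]
ft_force: [0.1, -0.1, 0.1]
t 16.93 tcp [ 0.472  -0.0735  0.0246] block-frame mm [-76.9  -0.1] toolyaw-blockyaw deg -180.0 down [ 0. -0. -1.] F [ 0.1 -0.1  0.1] w 0.087 j7 1.4
shift units [-0.06  0.   -0.01]
```

The push force dropped to zero about 3 mm before flush, which suggests the pins caught the plate. I check before pushing further.

```bash
python3 - <<'E'
from bench import vision
import cv2,numpy as np
a=vision.camera("top")[:,:,::-1];b=vision.camera("scene")[:,:,::-1]
up=lambda i,w,h:cv2.convertScaleAbs(cv2.resize(i,(w,h),interpolation=cv2.INTER_CUBIC),alpha=1.4)
cv2.imwrite("pics/m3.png",np.hstack([up(a[150:256,280:390],374,360),up(b[170:270,163:281],425,360)]))
E
```

```text
(no output)
```

View pics/m3.png

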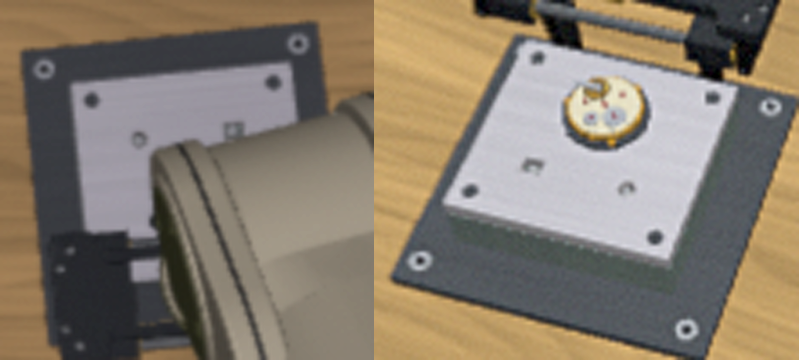

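No grey top face is showing any more. Pins are visible in the hole (right half, (627,188)) and slot (533,166), and the far side is flush, so the plate looks seated. I take the hand straight back, then up and aside, and measure.

```bash
python3 -m crank '[[[0.3,0,0],0],[[0.6,0,0],0],[[0.5,0,0],0],[[0,0,-0.7],0],[[0,0,-0.9],0],[[0,0,-0.9],0],[[0,0,-0.9],0],[[0,0,-0.9],0],[[0,0,-0.9],0],[[0,0,0],0]]' |grep ft
python3 -m crank '[[[0,0.9,0],0],[[0,0.9,0],0],[[0,0.9,0],0],[[0,0.9,0],0],[[0,0.9,0],0],[[0,0.9,0],0],[[0,0.9,0],0],[[0,0.9,0],0],[[0,0.9,0],0],[[0,0.9,0],0],[[0,0.9,0],0],[[0,0,0],0]]' |grep ft;python3 st.py
python3 - <<'E'
from bench import vision
import cv2,numpy as np
a=vision.camera("top")[:,:,::-1];b=vision.camera("scene")[:,:,::-1]
cv2.imwrite("pics/top4.png",a);cv2.imwrite("pics/scene4.png",b)
up=lambda i,w,h:cv2.convertScaleAbs(cv2.resize(i,(w,h),interpolation=cv2.INTER_CUBIC),alpha=1.4)
cv2.imwrite("pics/m4a.png",up(a[150:256,280:390],550,530));cv2.imwrite("pics/m4b.png",up(b[170:270,163:290],762,600))
E
```

```text
ft_force: [0.3, 0.4, -0.3]
ft_force: [-0.1, 0.2, 0.2]
t 19.77 tcp [0.3961 0.2204 0.1804] block-frame mm [-120.5  300.3] toolyaw-blockyaw deg -179.67 down [-0.001  0.002 -1.   ] F [-0.1  0.2  0.2] w 0.087 j7 0.97
```

View pics/m4a.png

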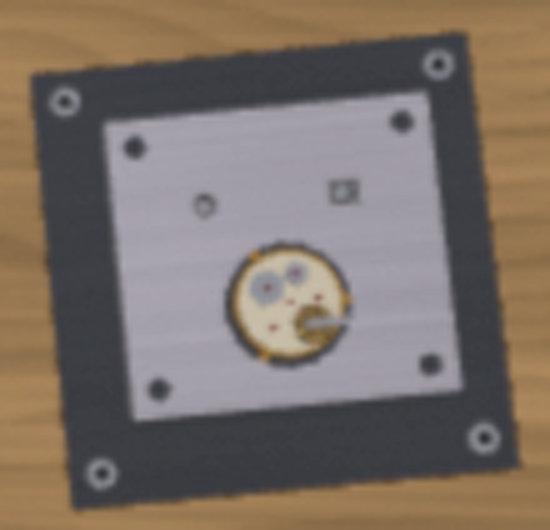

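View pics/m4b.png

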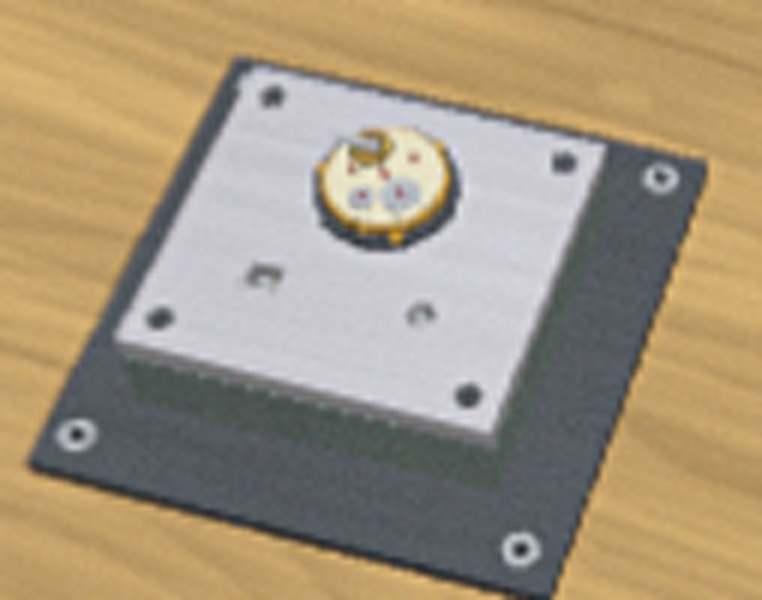

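The pins show in both openings (top crop (205,205) and (344,191)) and the edges are flush all round. I'll check the fit numerically, with tilt and height left free.

```bash
cat > f1.py <<'E'
from h import *
T=dict(fFL=(32,75),fFR=(467,33),fNR=(519,467),fNL=(74,508),pFL=(104,123),pFR=(429,92),pNR=(462,389),pNL=(134,419),h=(205,205),s=(344,191))
S=dict(fNR=(236,58),fFR=(30,466),fNL=(707,160),pNR=(247,68),pNL=(606,146),pFR=(116,340),pFL=(496,435),h=(421,314),s=(264,276))
o={'top':{k:(280+(u+.5)/5-.5,150+(v+.5)/5-.5) for k,(u,v) in T.items()},'scene':{k:(163+(u+.5)/6-.5,170+(v+.5)/6-.5) for k,(u,v) in S.items()}}
s=fit(o,['top','scene'],True);print(s.x.round(4),rel(s.x))
b=[.5484,-.0651,.1085]
for lab,pl in(('seated',[*b[:2],.04,b[2],0,0]),('on pins',[*b[:2],.0435,b[2],-.075,0])):
    d=pts(b,np.array(pl))
    for n in o:
        q=proj(n,[d[k] for k in o[n]]);print(lab,n,{k:(q[i]-o[n][k]).round(1).tolist() for i,k in enumerate(o[n])})
E
python3 f1.py
```

```text
[ 0.5484 -0.0648  0.1092  0.548  -0.0654  0.0386  0.1118 -0.0007 -0.0011] (array([-0.51541099, -0.48977713]), np.float64(0.002623922970774517))
seated top {'fFL': [-1.0, -0.6], 'fFR': [-0.2, -1.0], 'fNR': [0.2, 0.1], 'fNL': [-0.9, 0.3], 'pFL': [-0.4, -0.3], 'pFR': [-0.9, -0.5], 'pNR': [-0.3, -0.3], 'pNL': [-0.4, -0.1], 'h': [-0.3, -0.4], 's': [-0.3, -0.3]}
seated scene {'fNR': [-0.7, -1.4], 'fFR': [-1.8, -1.3], 'fNL': [0.1, -0.6], 'pNR': [1.0, -0.5], 'pNL': [-0.5, -0.3], 'pFR': [-0.5, -0.4], 'pFL': [-1.4, -0.6], 'h': [-0.5, -0.3], 's': [-0.5, -0.3]}
on pins top {'fFL': [-1.0, -0.6], 'fFR': [-0.2, -1.0], 'fNR': [0.2, 0.1], 'fNL': [-0.9, 0.3], 'pFL': [-0.3, -0.7], 'pFR': [-0.2, -0.9], 'pNR': [-0.4, 0.0], 'pNL': [-0.4, 0.2], 'h': [-0.1, -0.5], 's': [0.1, -0.4]}
on pins scene {'fNR': [-0.7, -1.4], 'fFR': [-1.8, -1.3], 'fNL': [0.1, -0.6], 'pNR': [1.1, -0.3], 'pNL': [-0.4, -0.1], 'pFR': [-1.1, -2.9], 'pFL': [-1.5, -3.1], 'h': [-0.6, -2.0], 's': [-0.8, -2.1]}
```

The plate is seated: offset under 1 mm, tilt about 0. The "still up on the pins" alternative misses by 3 px in the scene view. The robot is clear of everything, so I hand in.

```bash
python3 -c "
from bench import r
print(r.close_job())"
```

```text
the job is handed in; nothing more can be done
None
```

The middle-sized plate now lies flat on the block with its hole and slot over the pins (within about 1 mm by camera fit), the hand is clear, and the job was handed in at about 20 s of the 56 s allowed.

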